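# Free a stuck heating block from its heater

## Robot

A 7-joint arm with a two-finger parallel gripper is mounted at the origin on the work surface. World frame = base frame: x ahead of the robot, y to its left, z up, the work surface at z = 0. Lengths are in m, angles in rad, forces in N, time in s.
With the tool pointing down it reaches from about 0.4 to 0.875 m from the base axis. Payload 19.3 kg.
Tool frame: the origin (TCP) lies midway between the tips of the shut fingers; the grasp point (between the pads) lies 19 mm behind it; z points along the fingers, y is the line along which they close (so a half turn about z gives the same grasp; the last joint's range is limited). The gripper opens to 85 mm and grips with 20 to 120 N. Pads are 22 mm wide; open, the fingers measure 114 mm over their backs; the gripper's body (76 mm by 85 mm) begins 54 mm behind the grasp point. The pads swing forward as they close: fully open they stand 13 mm farther back than shut.
Start: joints at [1.142, 0.521, -0.036, 1.599, 0.021, 1.021, -0.113], TCP at [0.219, -0.585, 0.197] pointing down, gripper open.
Joint ranges: [-2.91, 2.91], [-0.3, 2.13], [-1.5, 1.42], [0.17, 2.43], [-1.26, 4.41], [0.16, 1.93], [-2.52, 2.52]. Speed limits (rad/s): [1.89, 1.89, 2.39, 2.39, 3.01, 3.01, 3.01].

## Interface

Orientations are given as [roll, pitch, yaw] about the fixed x, y, z axes, in that order (R = Rz(yaw) Ry(pitch) Rx(roll)).
In Python, from workcell import bot gives the robot as it stands.
- The arm moves only by the tool nudge_tcp, called after "Request:" as name([rows], argument=value, ...), one row to a line, values as JSON. Schema: {"type":"object","properties":{"offsets":{"type":"array","items":{"type":"object","properties":{"finger_gap":{"type":"number"},"sx":{"type":"number"},"sy":{"type":"number"},"sz":{"type":"number"},"wx":{"type":"number"},"wy":{"type":"number"},"wz":{"type":"number"}},"additionalProperties":false,"required":["finger_gap"]},"minItems":1,"maxItems":5},"grip_force":{"type":"number"},"only":{"type":"string"},"quiet":{"type":"boolean"},"lines":{"type":"string"}},"required":["offsets"],"additionalProperties":false}. offsets is a list of rows, 1 to 5 of them, each an object with the fields finger_gap (the finger opening in m), sx, sy, sz (the shift in m), wx, wy, wz (a rotation vector in rad); a field left out counts as zero (the opening has to be given); each row is the pose to reach, as a shift and turn from the pose commanded when the call began, along the tool's axes at that moment; what a row does not reach only later rows make up. A row lasts 1/8 s, in which the tool goes at most 0.0625 m and 0.188 rad, less where a joint would pass 70% of its speed; a pose out of reach is approached as far as the arm can. The fingers move at their own pace and stop on an object; grip_force is the grip in N (left out, the last holds). Time passes only in rows, so rows that do not move let the fingers close. The tool returns the time, the measured TCP pose, the force, the opening and the grip force at its end. only (a regular expression) keeps the lines of the reply that match it, lines (a string "A,B") keeps lines A to B, and quiet returns only ok. Input that does not fit is refused with a message, and nothing moves.
- bot.observe(): the state, without advancing time (a new reading comes with each control period).
- bot.grab_frame(name): name is "scene" or "top"; returns the picture (400x640x3 uint8, blue, green, red); there is no depth.
- bot.calibration(name): a dict with "vfov" (degrees; the focal length in pixels is half the picture's height over the tangent of half this angle, whatever the lens; pixels are square), "cx", "cy" (the principal point, pixels), "eye" and "attitude" of the camera in the world. Camera axes: x right, y down, z forward; pixel columns grow to the right and rows downward; lengths in m; the calibration is good to about 2 mm. A picture is of the moment at which its call begins. calibration takes no time and is no camera call.
- bot.job_done(): hands the job in; it is judged then, once.
The state is a dict: "clock": time; "qpos": joint angles; "qd": joint speeds; "joint_efforts": joint torques, N m; "position": TCP position; "tool_rot": TCP orientation; "force": force on the tool from outside, world axes, zero at the start; "moment": the same for the moment, N m; "grip_width": finger opening in m; "finger_force": force on a finger pad.
Only numpy, scipy, OpenCV 4.12 (cv2) and the standard library are available. Lean on these libraries where they do the work, as an engineer would, in place of code of your own. Each camera call takes 0.05 s, during which the arm holds its last target. There are 200 camera calls.

## Task

The heater is cold and dried buffer has stuck its aluminium block in the well: press the cap of the clamped spray bottle briefly to wet the seam and let it spring back up, then take the block by its lift-out handle and rock it sideways, left and right across the bar by a good five degrees, at least twice each way, easing it up as it loosens. Finish while holding the block level and still just clear of the heater, straight above its well (a finger's breadth or two over the rim). Leave the other things on the bench alone.

Things in the scene. Friction and masses are not known exactly. Their poses are not given: they have to be found in the camera images.
- heater: Dry-block heater fixed to the bench: cream case 231 (x) x 140 (y) x 85 mm high. Origin: on the bench under the middle of its well; x along the well's long side, away from the sloping control panel (case from x = -165, the panel end, to +66 mm), y to the left seen from the panel end, z up. All directions left and right are along this y
- rim (a point): middle of the rectangular well's mouth in the case top, 85 mm above the bench; axes as the heater's. The well is 94 (x) x 74 mm (y), its floor 45 mm above the bench, so 40 mm deep
- left_strip (a point): middle of the line, along x, on which the left sprung steel strip bears on the block's side: y = +30 mm, 82 mm above the bench (3 mm below the rim). The strip can be pushed back 3 mm and resists the block sliding up with about 10 to 18 N of friction, until it has risen about 17 mm
- right_strip (a point): the same for the right strip, y = -30 mm. A straight pull against both takes some 25 to 45 N; but when the block is tipped sideways about one strip, its other side climbs 6 mm per 0.1 rad for 10 to 20 N of pull and 1 to 2 N m of tipping at the handle, so tipping to and fro about alternate strips walks it up
- block: Aluminium heating block, 90 (x) x 60 (y) x 52 mm high, ten vial holes in its top and a lift-out handle, 0.45 to 0.7 kg. Origin: middle of its underside; axes as the heater's. It starts seated on the well floor, its top 12 mm above the rim. Its lowest 20 mm are 3 mm narrower each side, so there is room to tip it sideways by about 0.15 rad; 2 mm of play at the well's ends
- handle (a point): centre of the handle's black bar, 92 mm above the block's underside (40 mm above its top); bar 78 mm long along the block's x, 12 mm wide (y) and 20 mm high, on two 8 mm upright posts at x = +/-32 mm; free space under it. Seated, 137 mm above the bench. Grip it firmly across (some 70 N, pads at mid height), or it turns in the fingers. Axes as the block's
- nozzle (a joint): the spray cap's travel in m: 0 up, 0.007 fully down; a spring returns it; it starts to move at about 2 N and is fully down at about 7 N
- nozzle_top (a point): middle of the flat top of the round spray cap (25 mm across, 18 mm high, a short nozzle on its side), 175 mm above the bench when up, on a 56 mm wide bottle clamped in a fixed stand at the heater's left (+y), nozzle towards the heater. y axis: away from the nozzle; that way, 88 mm off, stands the stand's rod, 12 mm thick, 168 mm high; its base is 110 x 165 mm
- vial_rack: bystander: grey rack with small amber vials, 126 x 62 x 41 mm, beside the heater's right side; origin under its middle
- beaker: bystander: glass beaker, 68 mm wide, 85 mm high, behind the heater's far end; origin under its middle
- wrench: bystander: steel wrench 130 mm long, lying along its x; origin under its middle
- reagent_bottle: bystander: capped plastic bottle, 68 mm wide, 150 mm high; origin under its middle
- carton: bystander: flat blue carton 150 x 95 x 30 mm; origin under its middle
- spare_block: bystander: a second aluminium block without a handle, 90 x 60 x 52 mm, lying on the bench; origin under its middle
- dish: bystander: white weighing dish, 84 mm wide, 20 mm high; origin under its middle
- mouse: bystander: black computer mouse, 108 x 60 x 32 mm; origin under its middle

How it is judged:
On the way, in this order (a step that is already met when the one before it is completed fails the run):
1. the spray cap is pressed down (5 mm of its 7 mm or more) (value of joint nozzle above 0.005 m), for 0.05 s.
2. the spray cap is let back up (value of joint nozzle below 0.002 m), for 0.1 s.
3. the held block, in its well, is rocked to the left (3 degrees or more) (y of handle in the frame of heater above 0.0015 m and angle between block's own z axis and vertical above 0.05 rad and z of block in the frame of heater below 0.07 m and contact force between the fingers and block above 1 N), for 0.05 s.
4. then to the right (y of handle in the frame of heater below -0.0015 m and angle between block's own z axis and vertical above 0.05 rad and z of block in the frame of heater below 0.07 m and contact force between the fingers and block above 1 N), for 0.05 s.
5. then to the left again (all of step 3), for 0.05 s.
At the end, for the whole second after the job is handed in: the block hangs still in the gripper, touching nothing else of the heater: its underside 4 to 50 mm above the rim, its middle within 25 mm of the well's middle, level within 8 degrees and in line with the well within 11 degrees; the spray cap is up (z of block in the frame of heater between 0.089 and 0.135 m and horizontal distance between block and rim below 0.025 m and angle between block's own z axis and vertical below 0.14 rad and angle between the x axis of block and the x axis of heater, either way round below 0.2 rad and linear speed of block below 0.02 m/s and contact force between the fingers and block above 1 N and contact force between block and heater below 0.2 N and value of joint nozzle below 0.002 m); the arm keeps its last pose, push and grip.
It fails at once if another thing on the bench is moved by more than 25 mm (distance of any of vial_rack, beaker, wrench, reagent_bottle, carton, spare_block, dish, mouse from where it was at the start of the episode above 0.025 m).
It also fails if it takes over 45 s, if anything falls off the work surface, if the arm or the gripper's body presses on something with over 40 N, if the wrist force passes 120 N, or if a joint passes its speed limit or range.

## Working session

There is one attempt and no reset: what is moved stays moved. The work goes in short steps, Python scripts to look and compute and a tool call to move; the robot and the scene stay as the last step left them, time stands still between calls to the robot, and variables do not carry over. Pictures are saved under pics/ and viewed, at most 10 in all, crops included, and the job is handed in when it is done.

```bash
ls; mkdir -p pics; python3 - <<'E'
from workcell import bot
import cv2
for n in("scene","top"):
    f=bot.grab_frame(n); cv2.imwrite(f"pics/{n}0.png",f); print(n,bot.calibration(n))
print(bot.observe())
E
```

```text
pics
workcell.py
scene {'vfov': 54.06950410315511, 'cx': 321.11059377705607, 'cy': 198.6365710038711, 'eye': array([ 0.92795541, -0.59239749,  1.07625391]), 'attitude': array([-2.51043084,  0.01373355,  0.62867679])}
top {'vfov': 48.81222782220871, 'cx': 314.1877888469384, 'cy': 201.2580010487019, 'eye': array([ 0.35752319, -0.036705  ,  1.68379104]), 'attitude': array([-3.03179709e+00,  8.24704574e-04, -1.54684176e+00])}
{'clock': 0.1, 'qpos': array([ 1.14181364,  0.52194684, -0.03633325,  1.59989364,  0.02120817,
        1.02110273, -0.11281014]), 'qd': array([-0.00010662, -0.00177203,  0.00038308, -0.00115314, -0.0011811 ,
        0.00034311,  0.00018036]), 'joint_efforts': array([ 4.38021889e-03, -9.28480911e+01,  1.98451862e+00, -3.70527148e+01,
        1.80911383e-02,  5.45680930e-03, -5.49757624e-05]), 'position': array([ 0.21932113, -0.58492802,  0.1966085 ]), 'tool_rot': array([-3.14062986e+00,  7.00178292e-05,  3.58769878e-01]), 'force': array([0.03469194, 0.2328583 , 0.19499255]), 'moment': array([ 0.05191671, -0.0096335 , -0.00408918]), 'finger_force': 0.0, 'grip_width': 0.085275323637335}
```

View pics/scene0.png

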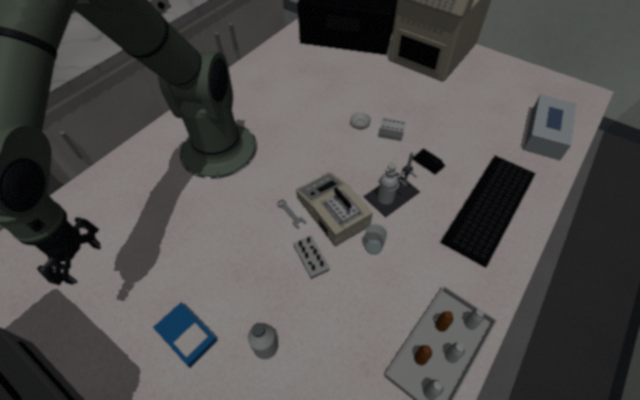

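View pics/top0.png

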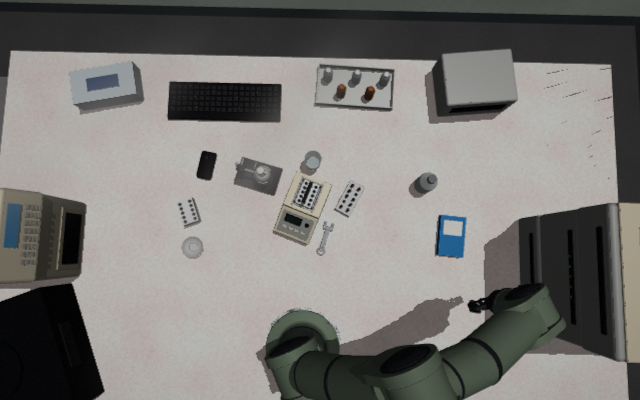

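The scene view shows the heater at about (335,208) and the spray bottle at about (390,185). In the top view the heater is at (303,208) and the bottle cap at (262,172). I'll enlarge both.

```bash
python3 - <<'E'
import cv2
a=cv2.imread("pics/scene0.png")[140:250,280:430]; cv2.imwrite("pics/sc1.png",cv2.resize(a,None,fx=5,fy=5,interpolation=cv2.INTER_CUBIC))
a=cv2.imread("pics/top0.png")[145:250,225:345]; cv2.imwrite("pics/tc1.png",cv2.resize(a,None,fx=5.5,fy=5.5,interpolation=cv2.INTER_CUBIC))
E
```

```text
(no output)
```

View pics/sc1.png

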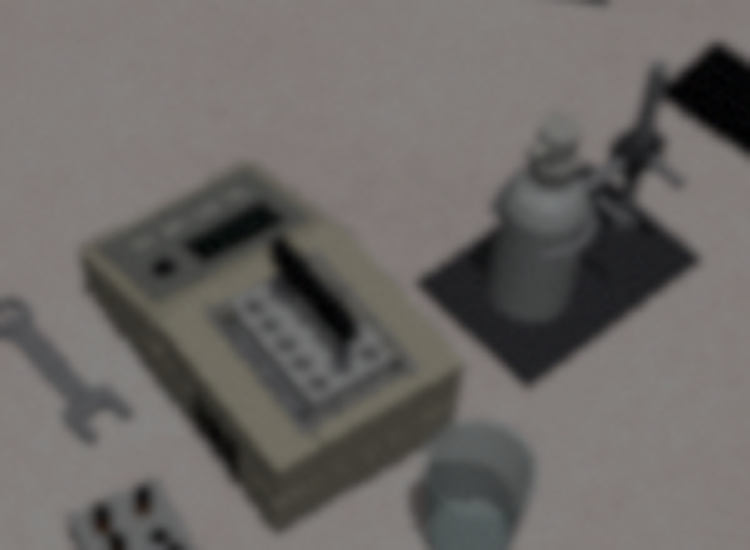

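View pics/tc1.png

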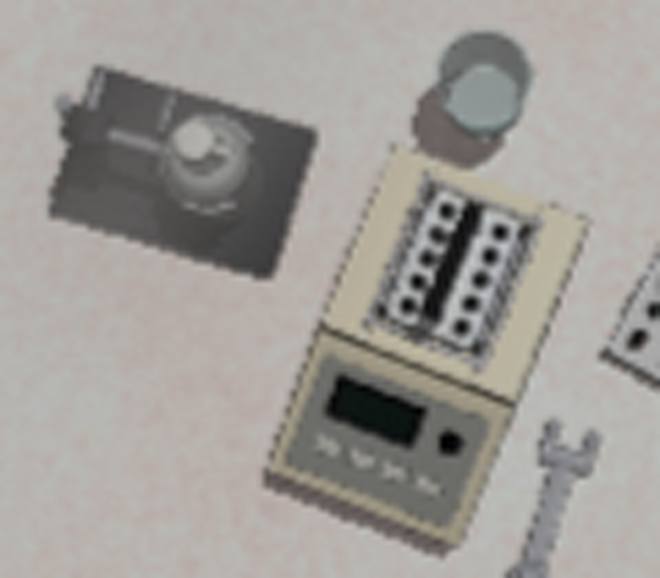

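```bash
cat > h.py <<'E'
import numpy as np
from scipy.spatial.transform import Rotation as R
from scipy.optimize import least_squares
from workcell import bot
C={n:bot.calibration(n) for n in("scene","top")}
def proj(n,P):
    c=C[n]; q=(np.atleast_2d(P)-c["eye"])@R.from_euler("xyz",c["attitude"]).as_matrix()
    f=200/np.tan(np.radians(c["vfov"]/2)); return q[:,:2]/q[:,2:]*f+[c["cx"],c["cy"]]
sc=lambda u,v:np.array([280+(u+.5)/5-.5,140+(v+.5)/5-.5])
tc=lambda u,v:np.array([225+(u+.5)/5.5-.5,145+(v+.5)/5.5-.5])
def tri(s,t):
    r=least_squares(lambda P:np.r_[(proj("scene",P)-s).ravel(),(proj("top",P)-t).ravel()],[.55,0,.1]); return r.x,r.fun
E
python3 - <<'E'
from h import *
np.set_printoptions(precision=4,suppress=True)
print("cap",*tri(sc(560,130),tc(194,139)))
print("far bar end",*tri(sc(346,325),tc(471,206)))
print("near bar end",*tri(sc(280,248),tc(434,316)))
print("FL",*tri(sc(462,368),tc(398,147)))
print("FR",*tri(sc(280,472),tc(588,215)))
# heater fit: case corners on top (z free)
def f(p):
    x,y,a,z=p; c,s=np.cos(a),np.sin(a)
    W=lambda q:np.array([x+c*q[0]-s*q[1],y+s*q[0]+c*q[1],q[2]])
    o=[]
    for q,s_,t_ in [((.066,.07,z),(462,368),(398,147)),((.066,-.07,z),(280,472),(588,215)),
       ((.039,0,z+.062),(346,325),(471,206)),((-.039,0,z+.062),(280,248),(434,316))]:
        o+=[proj("scene",W(q))[0]-sc(*s_),proj("top",W(q))[0]-tc(*t_)]
    return np.ravel(o)
r=least_squares(f,[.55,0,0,.085]);print(r.x,r.fun.reshape(-1,4))
print(bot.observe()["clock"])
E
```

```text
cap [0.6299 0.1604 0.1707] [-0.0743  0.0103 -0.0485 -0.0719]
far bar end [ 0.5946 -0.0166  0.1405] [ 0.316  -0.045   0.2414  0.3028]
near bar end [0.5267 0.0083 0.1359] [-0.7228  0.1035 -0.5456 -0.6569]
FL [0.6459 0.0362 0.0755] [-0.3541  0.0499 -0.2573 -0.3475]
FR [ 0.6005 -0.0929  0.0832] [-0.0552  0.0079 -0.045  -0.0531]
[ 0.5608 -0.0047 -0.3492  0.077 ] [[ 0.3123 -0.5788 -0.87   -0.6634]
 [-0.5671  0.8424 -0.0815  0.6355]
 [ 0.8239  1.0441  0.682  -0.4159]
 [-1.3433 -0.9653 -0.6727 -0.0364]]
0.1
```

```bash
cat >> h.py <<'E'
np.set_printoptions(precision=4,suppress=True)
def to(p,yaw):
    s=bot.observe(); T=R.from_euler("xyz",s["tool_rot"]); G=R.from_euler("xyz",[np.pi,0,yaw])
    print("clock",s["clock"],"d",T.inv().apply(np.array(p)-s["position"]),"rot",(T.inv()*G).as_rotvec())
E
python3 -c "
from h import *
to([.63,.16,.26],-.345)"
```

```text
clock 0.1 d [ 0.6461 -0.5534 -0.0629] rot [-0.0009  0.0004  0.7038]
```

Request:
nudge_tcp([
  {"finger_gap":0, "sx":0.03, "sy":-0.025, "sz":-0.03, "wz":0.04},
  {"finger_gap":0, "sx":0.07, "sy":-0.06, "sz":-0.06, "wz":0.1},
  {"finger_gap":0, "sx":0.115, "sy":-0.1, "sz":-0.063, "wz":0.16},
  {"finger_gap":0, "sx":0.16, "sy":-0.14, "sz":-0.063, "wz":0.2},
  {"finger_gap":0, "sx":0.205, "sy":-0.178, "sz":-0.063, "wz":0.24},
])

```text
clock: 0.72
position: [0.3494, -0.3446, 0.2601]
tool_rot: [3.142, -0.0, 0.117]
force: [1.3, -0.3, -0.1]
grip_width: -0.0001
finger_force: 0.0
```

```bash
python3 -c "
from h import *
to([.63,.16,.26],-.345)"
```

```text
clock 0.725 d [ 0.3378 -0.4683  0.0001] rot [ 0.     -0.      0.4624]
```

Request:
nudge_tcp([
  {"finger_gap":0, "sx":0.034, "sy":-0.047, "wz":0.05},
  {"finger_gap":0, "sx":0.068, "sy":-0.094, "wz":0.1},
  {"finger_gap":0, "sx":0.1, "sy":-0.14, "wz":0.15},
  {"finger_gap":0, "sx":0.135, "sy":-0.187, "wz":0.2},
  {"finger_gap":0, "sx":0.169, "sy":-0.234, "wz":0.25},
])

```text
clock: 1.35
position: [0.4895, -0.0925, 0.2601]
tool_rot: [3.142, 0.0, -0.133]
force: [1.1, -1.4, 0.4]
grip_width: 0.0001
finger_force: 0.0
```

```bash
python3 -c "
from h import *
to([.63,.16,.26],-.345)"
```

```text
clock 1.35 d [ 0.1057 -0.2689  0.0001] rot [0.0001 0.0001 0.2119]
```

Request:
nudge_tcp([
  {"finger_gap":0, "sx":0.022, "sy":-0.055, "wz":0.05},
  {"finger_gap":0, "sx":0.044, "sy":-0.11, "wz":0.1},
  {"finger_gap":0, "sx":0.066, "sy":-0.165, "wz":0.15},
  {"finger_gap":0, "sx":0.088, "sy":-0.22, "wz":0.212},
  {"finger_gap":0, "sx":0.1057, "sy":-0.269, "wz":0.212},
])

```text
clock: 1.98
position: [0.6295, 0.1607, 0.2596]
tool_rot: [3.141, 0.0, -0.344]
force: [0.7, -0.7, -0.1]
grip_width: -0.0002
finger_force: 0.0
```

Request:
nudge_tcp([
  {"finger_gap":0, "sz":0.03},
  {"finger_gap":0, "sz":0.06},
  {"finger_gap":0, "sz":0.072},
  {"finger_gap":0, "sz":0.072},
])

```text
clock: 2.48
position: [0.6288, 0.1585, 0.1879]
tool_rot: [3.141, 0.001, -0.343]
force: [-0.3, 0.5, 0.8]
grip_width: -0.0001
finger_force: 0.0
```

```bash
python3 - <<'E'
from h import *
import cv2
to([.63,.16,.168],-.345)
print(proj("scene",bot.observe()["position"]),proj("top",bot.observe()["position"]))
a=bot.grab_frame("scene")[130:220,320:430]; b=bot.grab_frame("top")[130:220,225:335]
cv2.imwrite("pics/p2.png",cv2.resize(np.hstack([a,b]),None,fx=3.6,fy=3.6,interpolation=cv2.INTER_CUBIC))
E
```

```text
clock 2.475 d [ 0.0006 -0.0018  0.0199] rot [0.0005 0.0008 0.0016]
[[391.6349 162.0741]] [[259.7399 169.2214]]
```

View pics/p2.png

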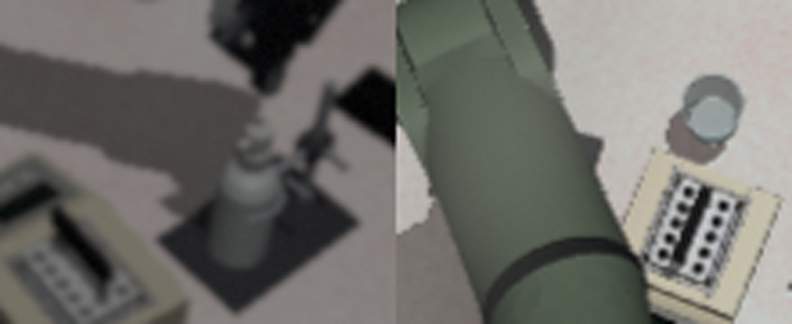

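The scene crop shows the fingertips at about (263,90), just over the cap at (258,130). The arm hides the cap in the top view. I'll go down and watch the force.

Request:
nudge_tcp([
  {"finger_gap":0, "sx":0.0006, "sy":-0.0018, "sz":0.008},
  {"finger_gap":0, "sx":0.0006, "sy":-0.0018, "sz":0.014},
  {"finger_gap":0, "sx":0.0006, "sy":-0.0018, "sz":0.014},
])

```text
clock: 2.95
position: [0.6299, 0.1601, 0.1736]
tool_rot: [3.141, 0.001, -0.343]
force: [-0.1, -0.3, 0.3]
grip_width: -0.0
finger_force: 0.0
```

Request:
nudge_tcp([
  {"finger_gap":0, "sz":0.002},
  {"finger_gap":0, "sz":0.004},
  {"finger_gap":0, "sz":0.004},
])

```text
clock: 3.32
position: [0.6301, 0.1602, 0.17]
tool_rot: [3.142, 0.0, -0.343]
force: [-1.4, 0.3, 1.1]
grip_width: 0.0001
finger_force: 0.0
```

Request:
nudge_tcp([
  {"finger_gap":0, "sz":0.003},
  {"finger_gap":0, "sz":0.003},
])

```text
clock: 3.58
position: [0.63, 0.1601, 0.1668]
tool_rot: [3.141, 0.0, -0.343]
force: [-0.2, 0.2, 0.0]
grip_width: -0.0002
finger_force: 0.0
```

```bash
python3 - <<'E'
from h import *
import cv2
print(bot.observe()["force"],proj("scene",bot.observe()["position"]))
a=bot.grab_frame("scene")[130:200,350:430]
cv2.imwrite("pics/p3.png",cv2.resize(a,None,fx=7,fy=7,interpolation=cv2.INTER_CUBIC))
E
```

```text
[-0.1958  0.2103  0.024 ] [[391.3389 166.5159]]
```

View pics/p3.png

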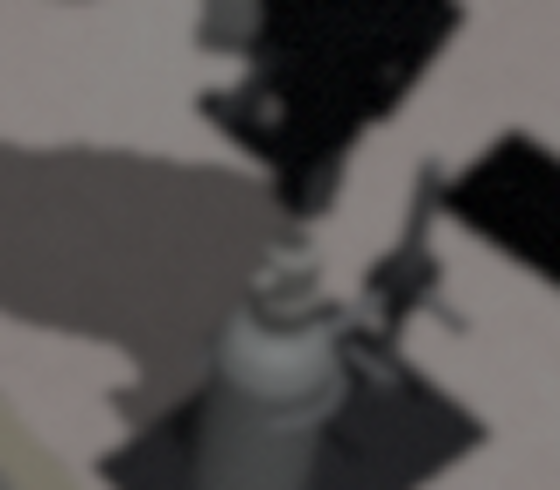

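The scene crop shows the fingertip at about (393.2,160.4) in the original picture, with a visible gap above the cap top at (391.4,165). The tip was predicted at (391.3,166.5) and there is no force, so one of the cameras is biased. I'll check that against robot points I know.

```bash
python3 - <<'E'
from h import *
import cv2
for z in(0,.02):
  print("base",proj("scene",[0,0,z]),proj("top",[0,0,z]))
print("tip0",proj("scene",[.2193,-.585,.205]),proj("top",[.2193,-.585,.205]))
y=.3588;v=np.array([np.sin(y),-np.cos(y),0])
for s in(1,-1): print("fing",proj("scene",np.array([.2193,-.585,.21])+s*.046*v),proj("top",np.array([.2193,-.585,.21])+s*.046*v))
a=cv2.imread("pics/scene0.png"); b=cv2.imread("pics/top0.png")
A=cv2.resize(a[90:300,20:270],None,fx=2.2,fy=2.2,interpolation=cv2.INTER_CUBIC); 
B=cv2.resize(b[270:390,250:340],(346,462),interpolation=cv2.INTER_CUBIC)
# base crop scene shown left, top right: (u/2.2+20, v/2.2+90) ; ((u-550)/3.844+250, v/3.85+270)
cv2.imwrite("pics/p4.png",np.hstack([A[:462,:449],B]))
E
```

```text
base [[218.3969 148.4867]] [[302.3585 346.5715]]
base [[217.1889 144.7691]] [[302.2084 347.7622]]
tip0 [[ 93.5732 271.1274]] [[479.8489 296.0332]]
fing [[ 81.008  287.3709]] [[493.4414 291.5153]]
fing [[103.5447 253.985 ]] [[467.362  300.8786]]
```

View pics/p4.png

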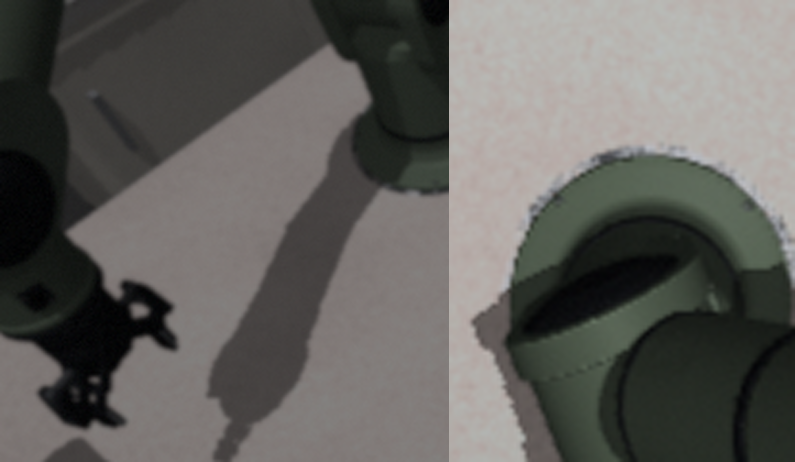

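Request:
nudge_tcp([
  {"finger_gap":0, "sz":0.002},
  {"finger_gap":0, "sz":0.004},
  {"finger_gap":0, "sz":0.004},
])

```text
clock: 4.0
position: [0.63, 0.1601, 0.1629]
tool_rot: [3.141, 0.0, -0.343]
force: [0.4, 0.1, 0.1]
grip_width: 0.0001
finger_force: 0.0
```

Request:
nudge_tcp([
  {"finger_gap":0, "sz":0.002},
  {"finger_gap":0, "sz":0.004},
  {"finger_gap":0, "sz":0.004},
])

```text
clock: 4.38
position: [0.63, 0.1602, 0.1589]
tool_rot: [3.141, 0.0, -0.343]
force: [-0.8, 1.0, 0.4]
grip_width: 0.0003
finger_force: 0.0
```

```bash
python3 -c "
from h import *
o=bot.observe();print(o['force'],o['moment'])
p=o['position']
for d in ([0,0,0],[0,0,.01],[.01,0,0],[0,.01,0]): print(proj('scene',p+np.array(d)))"
```

```text
[-0.8385  0.9636  0.3811] [ 0.0255  0.0102 -0.0001]
[[391.0191 168.209 ]]
[[391.4471 166.0643]]
[[393.8743 169.6512]]
[[392.6578 166.1894]]
```

```bash
python3 - <<'E'
from h import *
import cv2
g=cv2.cvtColor(bot.grab_frame("scene"),cv2.COLOR_BGR2GRAY)
a=cv2.cvtColor(cv2.imread("pics/scene0.png"),cv2.COLOR_BGR2GRAY)
print("cols 384-402");print(g[152:176,384:403]);print("before");print(a[158:176,384:403])
E
```

```text
cols 384-402
[[ 40  22  13  10  10  10  11  10  11   5   4   9   8  11  20  44  76 102
  121]
 [ 63  43  25  14  10  11   9  12  11   8   3  10  13  24  39  67  96 118
  125]
 [ 73  61  43  25  14  10  10   7   8   7  11  15  20  35  61  90 114 125
  129]
 [ 74  68  56  40  27  17   8  11   9  10  16  20  25  45  74 103 122 129
  129]
 [ 73  70  65  54  42  26  10   7   9  15  26  31  35  52  83 111 126 129
  129]
 [ 72  70  69  63  51  30  14  11   9  19  31  37  42  60  90 116 128 131
  128]
 [ 72  72  71  67  53  31  12   7  14  25  37  40  48  70 100 121 130 130
  130]
 [ 71  71  71  67  55  32  16   9  16  29  39  44  55  81 109 126 131 131
  131]
 [ 72  71  72  68  59  42  25  14  17  31  41  47  65  93 117 127 131 132
  132]
 [ 71  71  71  70  64  54  40  27  27  36  45  56  79 105 122 130 132 132
  132]
 [ 71  71  70  70  66  62  54  43  43  48  60  78  99 118 127 131 131 131
  131]
 [ 70  70  70  70  69  66  62  58  54  60  76  98 115 125 130 131 131 130
  130]
 [ 72  71  72  70  68  67  65  64  64  68  84 107 122 128 131 132 131 130
  129]
 [ 72  71  71  69  72  74  74  74 
[... 1623 characters left out ...]
 108 110 108 106 108 115 122 124 126 123 118
  105]
 [124 121 114 105  96  92  91  94  97  94  93 101 114 122 124 124 121 110
   87]
 [120 114 107 106 101  90  81  80  80  79  81  97 116 123 124 123 119 102
   72]
 [115 103  97  99  93  81  74  72  72  72  79  99 116 122 124 124 117  99
   65]
 [113  96  83  80  76  69  68  70  72  76  86 100 109 116 120 121 116  96
   70]
 [110  92  71  67  70  70  70  75  79  84  90  94  96  97 105 111 107  93
   79]
 [100  82  65  65  74  77  80  86  89  89  86  80  74  73  83  94  96  89
   83]
 [ 92  79  63  61  69  76  81  84  84  80  72  63  58  60  72  83  87  86
   85]
 [ 90  81  68  61  62  65  67  70  71  69  67  66  65  67  77  81  79  81
   87]]
```

Request:
nudge_tcp([
  {"finger_gap":0, "sz":0.002},
  {"finger_gap":0, "sz":0.004},
  {"finger_gap":0, "sz":0.004},
])

```text
clock: 4.8
position: [0.63, 0.1601, 0.1549]
tool_rot: [3.141, 0.0, -0.343]
force: [0.2, -0.1, -0.0]
grip_width: 0.0002
finger_force: 0.0
```

Request:
nudge_tcp([
  {"finger_gap":0, "sz":0.002},
  {"finger_gap":0, "sz":0.004},
  {"finger_gap":0, "sz":0.004},
])

```text
clock: 5.18
position: [0.63, 0.1601, 0.1509]
tool_rot: [3.141, 0.0, -0.343]
force: [-0.1, -0.4, 0.1]
grip_width: 0.0005
finger_force: 0.0
```

```bash
python3 - <<'E'
from h import *
import cv2
o=bot.observe();print(o['force'],o['moment'],proj("scene",o["position"]))
g=cv2.cvtColor(bot.grab_frame("scene"),cv2.COLOR_BGR2GRAY)
print(g[156:176,384:403])
E
```

```text
[-0.0976 -0.4486  0.1189] [ 0.0466  0.0335 -0.015 ] [[390.6708 169.9155]]
[[ 54  42  29  19  10  11  10   9   9   6  14  18  26  45  75 105 123 128
  128]
 [ 66  58  48  35  23  14   9   9  11  14  23  27  34  55  88 116 128 130
  130]
 [ 70  68  61  51  34  17   9   9  12  22  31  36  40  62  96 120 130 131
  130]
 [ 71  71  68  59  42  22  10  10  15  28  38  40  47  69 100 123 130 132
  131]
 [ 71  72  69  62  46  24  13   8  17  30  40  43  55  81 109 124 130 132
  132]
 [ 72  72  69  61  45  25  12  10  22  33  41  47  65  94 116 128 132 132
  131]
 [ 71  72  68  65  55  41  23  17  25  37  44  52  77 103 123 131 132 132
  132]
 [ 71  71  71  69  63  51  39  27  31  42  50  67  92 114 127 131 131 131
  130]
 [ 71  71  71  70  66  59  52  45  43  52  66  87 109 124 129 131 129 129
  128]
 [ 71  71  71  68  65 
[... 169 characters left out ...]
  95  93  95 100 109 119 127 130 129 128 123
  109]
 [ 71  73  79  87  92  92  91  92  93  93  94 104 118 128 129 130 126 115
   92]
 [ 71  77  89 102 103  94  84  82  81  82  85 101 120 128 130 128 122 106
   76]
 [ 70  74  87  99  96  85  76  75  76  76  83 103 120 128 128 129 123 101
   70]
 [ 69  67  74  81  79  73  69  72  76  80  90 103 115 121 125 126 120 100
   75]
 [ 68  64  62  68  73  72  74  77  83  88  94  98  99 101 109 115 111  97
   83]
 [ 71  66  60  67  78  80  84  89  93  91  89  83  77  76  87  98 100  93
   87]
 [ 79  75  64  65  71  79  84  88  88  84  74  66  60  62  74  87  92  90
   89]
 [ 88  84  71  62  63  67  71  73  73  72  69  68  67  71  80  84  83  85
   91]]
```

Request:
nudge_tcp([
  {"finger_gap":0, "sz":0.002},
  {"finger_gap":0, "sz":0.004},
  {"finger_gap":0, "sz":0.004},
])

```text
clock: 5.6
position: [0.63, 0.1602, 0.1469]
tool_rot: [3.141, 0.0, -0.343]
force: [0.3, 0.8, -0.7]
grip_width: -0.0004
finger_force: 0.0
```

Request:
nudge_tcp([
  {"finger_gap":0, "sz":0.002},
  {"finger_gap":0, "sz":0.004},
  {"finger_gap":0, "sz":0.004},
])

```text
clock: 5.98
position: [0.6301, 0.1601, 0.1429]
tool_rot: [3.141, 0.0, -0.343]
force: [-1.0, 0.7, -0.4]
grip_width: 0.0003
finger_force: 0.0
```

```bash
python3 - <<'E'
from h import *
import cv2
o=bot.observe();print(o['force'],o['moment'],proj("scene",o["position"]))
g=cv2.cvtColor(bot.grab_frame("scene"),cv2.COLOR_BGR2GRAY)
print(g[159:172,384:400])
E
```

```text
[-0.9661  0.7019 -0.3595] [-0.0063  0.0185 -0.0088] [[390.3427 171.5922]]
[[ 65  59  48  35  22  13   8   7  10  16  24  28  39  66  97 121]
 [ 70  68  62  50  31  14   8   8  16  27  34  36  47  73 104 123]
 [ 71  71  67  56  34  15   8  14  20  30  37  42  56  82 111 127]
 [ 71  71  67  55  35  19   9  10  23  33  42  46  68  96 119 129]
 [ 70  69  67  59  42  25  14  14  30  38  43  55  82 109 125 130]
 [ 71  72  70  65  53  36  24  22  33  43  48  65  94 118 128 130]
 [ 71  71  70  67  59  50  40  35  41  52  64  81 104 122 130 131]
 [ 72  73  70  66  64  63  61  60  64  74  87 100 114 126 130 130]
 [ 72  72  71  72  74  74  78  83  86  92  99 107 118 126 130 130]
 [ 72  74  80  87  91  87  84  86  91  92  93 103 118 128 130 129]
 [ 72  76  88 100 102  92  82  81  82  81  85 101 120 129 132 129]
 [ 70  74  87  98  97  85  76  74  76  76  84 102 121 128 129 130]
 [ 70  66  74  80  79  73  70  73  75  78  89 104 115 121 124 126]]
```

Request:
nudge_tcp([
  {"finger_gap":0, "sz":0.002},
  {"finger_gap":0, "sz":0.004},
  {"finger_gap":0, "sz":0.004},
])

```text
clock: 6.4
position: [0.6302, 0.1602, 0.1391]
tool_rot: [-3.141, -0.0, -0.343]
force: [0.2, 1.0, 2.6]
grip_width: -0.0003
finger_force: 1.6
```

Request:
nudge_tcp([
  {"finger_gap":0, "sz":0.002},
  {"finger_gap":0, "sz":0.004},
  {"finger_gap":0, "sz":0.004},
])

```text
clock: 6.78
position: [0.6303, 0.1602, 0.1352]
tool_rot: [-3.141, -0.0, -0.343]
force: [-0.3, -0.8, 6.1]
grip_width: 0.0001
finger_force: 3.0
```

```bash
python3 - <<'E'
from h import *
import cv2
o=bot.observe();print(o['force'],o['moment'],proj("scene",o["position"]))
g=cv2.cvtColor(bot.grab_frame("scene"),cv2.COLOR_BGR2GRAY)
print(g[159:172,384:400])
E
```

```text
[-0.257  -0.757   6.0758] [-0.0645  0.1667 -0.0314] [[390.1048 173.214 ]]
[[ 36  24  15   7   6  10  10   7   3   7  12  17  29  54  87 114]
 [ 53  40  27  18  14  12  10   5  10  13  18  22  40  67  99 122]
 [ 64  57  45  34  21   9   9  11  15  19  25  32  47  79 108 125]
 [ 70  66  59  47  26  12   7  10  19  29  35  38  57  89 117 128]
 [ 71  70  65  52  30  14   9   9  23  34  38  47  70  99 122 130]
 [ 70  72  66  55  34  15   7  14  29  36  43  55  83 110 125 131]
 [ 71  71  69  58  39  24  15  20  32  38  44  63  92 118 128 131]
 [ 71  71  69  63  49  35  25  27  35  45  50  71 101 122 130 131]
 [ 71  70  68  65  56  49  43  43  51  61  70  87 109 125 130 129]
 [ 70  70  69  67  66  64  65  69  76  84  90 101 117 127 131 129]
 [ 69  70  74  82  83  81  81  88  93  93  94 105 121 128 130 129]
 [ 71  74  87  99 100  91  83  85  86  86  88 103 119 128 129 129]
 [ 71  76  91 101  99  88  77  75  77  79  86 101 114 120 124 126]]
```

Contact came at a reported z of about 0.140, so the real fingertips stand about 35 mm above the reported TCP. I'll press the last 2 mm and release.

Request:
nudge_tcp([
  {"finger_gap":0, "sz":0.002},
  {"finger_gap":0, "sz":0.002},
])

```text
clock: 7.08
position: [0.6304, 0.1602, 0.1338]
tool_rot: [-3.141, -0.001, -0.343]
force: [-3.7, -0.5, 14.1]
grip_width: -0.0001
finger_force: 6.8
```

Request:
nudge_tcp([
  {"finger_gap":0, "sz":-0.01},
  {"finger_gap":0, "sz":-0.03},
  {"finger_gap":0, "sz":-0.07},
  {"finger_gap":0, "sz":-0.11},
  {"finger_gap":0.085, "sz":-0.11},
])

```text
clock: 7.7
position: [0.6313, 0.1605, 0.2461]
tool_rot: [-3.139, -0.004, -0.343]
force: [-0.0, 0.3, 0.5]
grip_width: 0.017
finger_force: 0.0
```

```bash
python3 - <<'E'
from h import *
import cv2
g=cv2.cvtColor(bot.grab_frame("scene"),cv2.COLOR_BGR2GRAY)
print(g[159:172,384:400])
to([.561,-.0045,.24],-.345)
E
```

```text
[[ 70  70  70  71  73  80 101 118 125 126 127 128 128 128 128 128]
 [ 70  70  71  72  73  86 105 122 126 127 127 128 128 128 128 128]
 [ 70  70  71  73  78  93 112 123 126 126 128 129 128 128 127 128]
 [ 69  70  70  72  81  98 112 120 120 124 126 127 127 127 129 129]
 [ 69  69  71  75  86 103 114 117 117 121 122 126 127 128 128 129]
 [ 71  70  71  80  93 106 115 116 116 117 119 123 127 128 128 128]
 [ 70  70  72  80  96 110 115 117 118 118 117 120 123 128 129 129]
 [ 70  70  70  75  90 106 115 117 118 117 116 117 121 126 128 128]
 [ 70  70  72  75  86  97 107 111 112 112 108 111 118 125 126 127]
 [ 71  73  79  87  93  94  94  97  99  97  95 102 117 126 128 127]
 [ 70  76  88 100 101  93  83  81  83  82  83 100 117 127 128 127]
 [ 69  73  86  97  95  84  75  72  74  75  81 102 119 126 128 126]
 [ 69  67  73  80  78  72  70  71  74  79  88 102 113 119 122 124]]
clock 7.75 d [-0.01    0.1785  0.0038] rot [-0.0009 -0.0014  0.0017]
```

Request:
nudge_tcp([
  {"finger_gap":0.085, "sx":-0.003, "sy":0.05},
  {"finger_gap":0.085, "sx":-0.006, "sy":0.1},
  {"finger_gap":0.085, "sx":-0.009, "sy":0.15, "wx":-0.001, "wy":-0.0014},
  {"finger_gap":0.085, "sx":-0.01, "sy":0.1785, "sz":0.003, "wx":-0.001, "wy":-0.0014},
  {"finger_gap":0.085, "sx":-0.01, "sy":0.1785, "sz":0.003, "wx":-0.001, "wy":-0.0014},
])

```text
clock: 8.38
position: [0.5595, -0.007, 0.2391]
tool_rot: [3.139, 0.003, -0.347]
force: [0.1, 1.2, -0.0]
grip_width: 0.0848
finger_force: 0.0
```

```bash
python3 -c "
from h import *
to([.561,-.0045,.0835],-.345)"
```

```text
clock 8.375 d [ 0.001  -0.0032  0.1556] rot [ 0.0025  0.0029 -0.0015]
```

Request:
nudge_tcp([
  {"finger_gap":0.085, "sz":0.05},
  {"finger_gap":0.085, "sz":0.1},
  {"finger_gap":0.085, "sz":0.13},
  {"finger_gap":0.085, "sz":0.145},
  {"finger_gap":0.085, "sz":0.145},
])

```text
clock: 9.0
position: [0.5601, -0.0041, 0.0945]
tool_rot: [3.14, 0.003, -0.343]
force: [0.1, -0.6, -0.3]
grip_width: 0.0849
finger_force: 0.0
```

```bash
python3 - <<'E'
from h import *
import cv2
o=bot.observe();print(o["force"])
to([.561,-.0045,.0835],-.345)
a=bot.grab_frame("scene")[150:250,280:400]; b=bot.grab_frame("top")[150:250,250:370]
cv2.imwrite("pics/p5.png",cv2.resize(np.vstack([a,b][:1]),None,fx=6,fy=6,interpolation=cv2.INTER_CUBIC))
E
```

```text
[ 0.1331 -0.6101 -0.3133]
clock 9.0 d [0.001  0.0001 0.011 ] rot [0.0013 0.0029 0.0024]
```

View pics/p5.png

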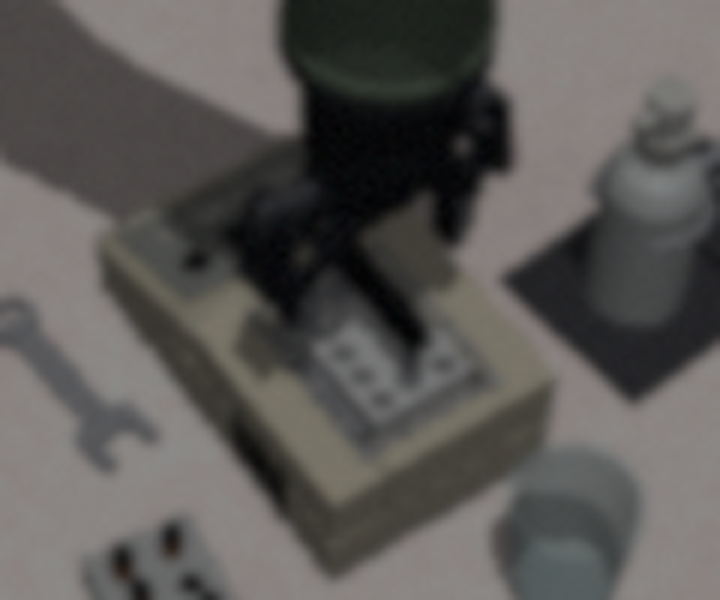

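The picture shows the open fingers straddling the bar: tips at about (295,310) and (455,238), with the bar running to (420,340) between them. I'll go down 11 mm and close gently.

Request:
nudge_tcp([
  {"finger_gap":0.085, "sx":0.001, "sz":0.006},
  {"finger_gap":0.085, "sx":0.001, "sz":0.011, "wx":0.001, "wy":0.003, "wz":0.002},
  {"finger_gap":0.05, "sx":0.001, "sz":0.011, "wx":0.001, "wy":0.003, "wz":0.002},
  {"finger_gap":0.02, "sx":0.001, "sz":0.011, "wx":0.001, "wy":0.003, "wz":0.002},
  {"finger_gap":0.013, "sx":0.001, "sz":0.011, "wx":0.001, "wy":0.003, "wz":0.002},
], grip_force=20)

```text
clock: 9.72
position: [0.5614, -0.005, 0.0843]
tool_rot: [-3.142, -0.002, -0.345]
force: [0.5, 0.3, -0.4]
grip_width: 0.0315
finger_force: 0.0
```

```bash
python3 -c "
from h import *
o=bot.observe();print(o['force'],o['moment'])
to([.561,-.0045,.0835],-.345)"
```

```text
[ 0.5088  0.3126 -0.3679] [-0.0187 -0.035  -0.0001]
clock 9.725 d [-0.0006 -0.0003  0.0008] rot [-0.0001 -0.0018 -0.0003]
```

Request:
nudge_tcp([
  {"finger_gap":0.015, "sz":0.0005},
  {"finger_gap":0.012, "sz":0.0005},
  {"finger_gap":0.01, "sz":0.0005},
  {"finger_gap":0.008, "sz":0.0005},
], grip_force=20)

```text
clock: 10.22
position: [0.5614, -0.0049, 0.0836]
tool_rot: [-3.141, -0.002, -0.345]
force: [0.8, 1.1, 0.8]
grip_width: 0.0122
finger_force: 19.6
```

```bash
python3 -c "
from h import *
o=bot.observe();T=R.from_euler('xyz',o['tool_rot']);print(T.inv().apply(o['force']),T.inv().apply(o['moment']))
to([.561,-.0045,.0835],-.345)"
```

```text
[ 0.372  -1.3311 -0.8266] [ 0.3069 -0.0236  0.293 ]
clock 10.225 d [-0.0005 -0.0002  0.0001] rot [-0.0002 -0.0017 -0.0003]
```

Request:
nudge_tcp([
  {"finger_gap":0.006},
  {"finger_gap":0.006},
], grip_force=90)

```text
clock: 10.48
position: [0.5614, -0.0049, 0.0838]
tool_rot: [-3.141, -0.002, -0.345]
force: [-0.6, 2.0, 5.3]
grip_width: 0.0109
finger_force: 88.2
```

```bash
cat > w.py <<'E'
import numpy as np
# heater y,z plane in mm, phi>0 = tilt left; tool y=-heater y, tool z=-heater z when level; rx=-phi
def rot(p,c,f): 
    d=p-c; return c+np.array([d[0]*np.cos(f)+d[1]*np.sin(f),-d[0]*np.sin(f)+d[1]*np.cos(f)])
L,Rr=np.array([30,82.]),np.array([-30,82.])
for z0 in(83.6,118):
    q=np.array([0,z0]);h=np.array([0,137.]);b=np.array([0,45.]);phi=0
    for c,tot,n in((L,.11,2),(Rr,-.22,4),(L,.22,4),(Rr,-.22,4),(L,.11,2)):
        q0,p0=q,phi
        for k in range(1,n+1):
            qq=rot(q,c,tot*k/n); d=qq-q0
            ty=np.array([-np.cos(p0),np.sin(p0)]);tz=np.array([-np.sin(p0),-np.cos(p0)])
            print(z0,"phi %.3f"%(p0+tot*k/n),"tool dy %.1f dz %.1f rx %.3f"%(d@ty,d@tz,-tot*k/n))
        q=qq;h=rot(h,c,tot);b=rot(b,c,tot);phi+=tot;print("handle",h.round(1),"block",b.round(1),"q",q.round(1))
E
python3 w.py
```

```text
83.6 phi 0.055 tool dy -0.1 dz -1.6 rx -0.055
83.6 phi 0.110 tool dy -0.4 dz -3.3 rx -0.110
handle [  6.2 140. ] block [-3.9 48.5] q [ 0.4 86.9]
83.6 phi 0.055 tool dy 0.5 dz -1.6 rx 0.055
83.6 phi 0.000 tool dy 1.1 dz -3.2 rx 0.110
83.6 phi -0.055 tool dy 1.7 dz -4.8 rx 0.165
83.6 phi -0.110 tool dy 2.5 dz -6.3 rx 0.220
handle [ -7.3 146.5] block [ 2.8 55. ] q [-1.4 93.4]
83.6 phi -0.055 tool dy -0.9 dz -1.6 rx -0.055
83.6 phi 0.000 tool dy -1.8 dz -3.2 rx -0.110
83.6 phi 0.055 tool dy -2.8 dz -4.7 rx -0.165
83.6 phi 0.110 tool dy -3.9 dz -6.2 rx -0.220
handle [  7.7 153.1] block [-2.4 61.6] q [  1.8 100. ]
83.6 phi 0.055 tool dy 1.2 dz -1.6 rx 0.055
83.6 phi 0.000 tool dy 2.5 dz -3.1 rx 0.110
83.6 phi -0.055 tool dy 3.9 dz -4.6 rx 0.165
83.6 phi -0.110 tool dy 5.4 dz -6.0 rx 0.220
handle [ -8.7 159.6] block [ 1.4 68.1] q [ -2.9 106.5]
83.6 phi -0.055 tool dy -1.6 dz -1.6 rx -0.055
83.6 phi 0.000 tool dy -3.2 dz -3.1 rx -0.110
handle [  0.
[... 330 characters left out ...]
10 tool dy 10.0 dz -5.4 rx 0.220
handle [ -7.3 146.5] block [ 2.8 55. ] q [ -5.2 127.6]
118 phi -0.055 tool dy -2.7 dz -1.6 rx -0.055
118 phi 0.000 tool dy -5.6 dz -3.0 rx -0.110
118 phi 0.055 tool dy -8.5 dz -4.3 rx -0.165
118 phi 0.110 tool dy -11.5 dz -5.4 rx -0.220
handle [  7.7 153.1] block [-2.4 61.6] q [  5.6 134.2]
118 phi 0.055 tool dy 3.1 dz -1.5 rx 0.055
118 phi 0.000 tool dy 6.3 dz -2.9 rx 0.110
118 phi -0.055 tool dy 9.6 dz -4.1 rx 0.165
118 phi -0.110 tool dy 12.9 dz -5.1 rx 0.220
handle [ -8.7 159.6] block [ 1.4 68.1] q [ -6.7 140.7]
118 phi -0.055 tool dy -3.5 dz -1.6 rx -0.055
118 phi 0.000 tool dy -7.0 dz -2.9 rx -0.110
handle [  0.  163.3] block [-0.  71.3] q [  0.  144.3]
```

```bash
cat > st.py <<'E'
from h import *
o=bot.observe();T=R.from_euler('xyz',o['tool_rot']);H=R.from_euler('z',-.345)
print("heater-frame force",H.inv().apply(o['force']),"mom",H.inv().apply(o['moment']))
print("phi/rotvec heater",(H.inv()*T*R.from_euler('x',-np.pi)).as_rotvec(),"tcp heater",H.inv().apply(o['position']-np.array([.5614,-.0049,0])))
E
```

Request:
nudge_tcp([
  {"finger_gap":0.006, "sy":-0.0005, "sz":-0.0008, "wx":-0.03},
  {"finger_gap":0.006, "sy":-0.001, "sz":-0.0016, "wx":-0.055},
  {"finger_gap":0.006, "sy":-0.001, "sz":-0.0016, "wx":-0.055},
])

```text
clock: 10.85
position: [0.5616, -0.0044, 0.0851]
tool_rot: [3.084, -0.002, -0.345]
force: [-1.1, -6.5, 0.5]
grip_width: 0.0104
finger_force: 88.9
```

```bash
python3 st.py
```

```text
heater-frame force [ 1.1572 -6.4768  0.5223] mom [-0.7784 -0.2601 -0.3636]
phi/rotvec heater [-0.0577 -0.0016  0.0002] tcp heater [0.     0.0005 0.0851]
```

Request:
nudge_tcp([
  {"finger_gap":0.006, "sy":0.0001, "sz":-0.0008, "wx":-0.03},
  {"finger_gap":0.006, "sy":0.0002, "sz":-0.0018, "wx":-0.06},
  {"finger_gap":0.006, "sy":0.0002, "sz":-0.0018, "wx":-0.06},
])

```text
clock: 11.22
position: [0.5617, -0.0042, 0.0869]
tool_rot: [3.024, -0.002, -0.344]
force: [-0.4, -6.8, -2.9]
grip_width: 0.0107
finger_force: 88.7
```

```bash
python3 st.py; python3 - <<'E'
from h import *
import cv2
a=bot.grab_frame("scene")[150:250,280:400]; b=bot.grab_frame("top")[160:250,260:350]
cv2.imwrite("pics/p6.png",cv2.resize(a,None,fx=6,fy=6,interpolation=cv2.INTER_CUBIC))
E
```

```text
heater-frame force [ 1.8993 -6.5512 -2.931 ] mom [-0.5849 -0.4834 -0.3053]
phi/rotvec heater [-0.1179 -0.0017  0.0006] tcp heater [0.     0.0008 0.0869]
```

View pics/p6.png

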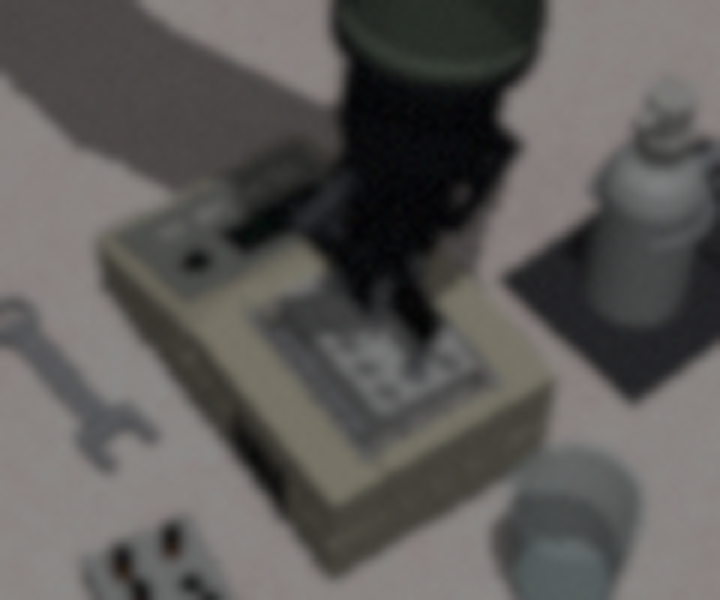

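The block is visibly tilted left: its bar end moved from (420,340) to (432,330) and a gap opened on the right, which matches the model with the reported TCP as a rigid point. Next it goes right.

Request:
nudge_tcp([
  {"finger_gap":0.006, "sy":0.0005, "sz":-0.0015, "wx":0.05},
  {"finger_gap":0.006, "sy":0.0011, "sz":-0.0031, "wx":0.105},
  {"finger_gap":0.006, "sy":0.0017, "sz":-0.0047, "wx":0.16},
  {"finger_gap":0.006, "sy":0.0024, "sz":-0.0063, "wx":0.22},
  {"finger_gap":0.006, "sy":0.0026, "sz":-0.0067, "wx":0.23},
])

```text
clock: 11.95
position: [0.5606, -0.0058, 0.0933]
tool_rot: [-3.027, -0.0, -0.346]
force: [6.7, 2.8, -23.1]
grip_width: 0.0106
finger_force: 87.8
```

```bash
python3 st.py
```

```text
heater-frame force [  5.3269   4.8636 -23.1276] mom [-0.2736 -1.3103 -0.3682]
phi/rotvec heater [ 0.1148 -0.0003 -0.0006] tcp heater [-0.0005 -0.0012  0.0933]
```

Request:
nudge_tcp([
  {"finger_gap":0.006},
])

```text
clock: 12.08
position: [0.5607, -0.0055, 0.0933]
tool_rot: [-3.028, -0.0, -0.345]
force: [5.0, -0.6, -18.2]
grip_width: 0.0103
finger_force: 88.7
```

```bash
python3 st.py
```

```text
heater-frame force [  4.8841   1.1082 -18.1702] mom [-0.6169 -1.1092 -0.3839]
phi/rotvec heater [ 0.1136 -0.0004  0.0003] tcp heater [-0.0004 -0.0008  0.0933]
```

Request:
nudge_tcp([
  {"finger_gap":0.006, "sy":-0.0008, "sz":-0.0015, "wx":-0.05},
  {"finger_gap":0.006, "sy":-0.0017, "sz":-0.0031, "wx":-0.105},
  {"finger_gap":0.006, "sy":-0.0028, "sz":-0.0047, "wx":-0.16},
  {"finger_gap":0.006, "sy":-0.0038, "sz":-0.0062, "wx":-0.22},
  {"finger_gap":0.006, "sy":-0.004, "sz":-0.0065, "wx":-0.23},
])

```text
clock: 12.7
position: [0.5616, -0.003, 0.1004]
tool_rot: [3.021, -0.001, -0.344]
force: [0.8, -7.3, -14.2]
grip_width: 0.0101
finger_force: 90.6
```

Request:
nudge_tcp([
  {"finger_gap":0.006},
])

```text
clock: 12.82
position: [0.5617, -0.003, 0.1005]
tool_rot: [3.023, -0.001, -0.344]
force: [1.3, -5.1, -12.6]
grip_width: 0.0105
finger_force: 90.9
```

```bash
python3 st.py
```

```text
heater-frame force [  2.906   -4.3525 -12.6339] mom [-1.1121 -0.7661 -0.2696]
phi/rotvec heater [-0.119  -0.0011  0.0006] tcp heater [-0.0004  0.0019  0.1005]
```

Now right again, then level.

Request:
nudge_tcp([
  {"finger_gap":0.006, "sy":0.0011, "sz":-0.0014, "wx":0.05},
  {"finger_gap":0.006, "sy":0.0024, "sz":-0.003, "wx":0.105},
  {"finger_gap":0.006, "sy":0.0039, "sz":-0.0045, "wx":0.16},
  {"finger_gap":0.006, "sy":0.0054, "sz":-0.006, "wx":0.22},
  {"finger_gap":0.006, "sy":0.0056, "sz":-0.0063, "wx":0.23},
])

```text
clock: 13.45
position: [0.5601, -0.0078, 0.1077]
tool_rot: [-3.028, -0.001, -0.346]
force: [1.2, -0.1, -6.0]
grip_width: 0.0105
finger_force: 91.6
```

Request:
nudge_tcp([
  {"finger_gap":0.006},
])

```text
clock: 13.58
position: [0.5604, -0.0068, 0.1077]
tool_rot: [-3.028, -0.001, -0.345]
force: [0.1, 0.3, -4.8]
grip_width: 0.0105
finger_force: 91.6
```

```bash
python3 st.py
```

```text
heater-frame force [-0.0516  0.3366 -4.8222] mom [-0.2436  0.0276 -0.0757]
phi/rotvec heater [ 0.1136 -0.0011  0.0005] tcp heater [-0.0003 -0.0022  0.1077]
```

Request:
nudge_tcp([
  {"finger_gap":0.006, "sy":-0.0016, "sz":-0.0015, "wx":-0.05},
  {"finger_gap":0.006, "sy":-0.0034, "sz":-0.0035, "wx":-0.113},
  {"finger_gap":0.006, "sy":-0.0034, "sz":-0.0035, "wx":-0.113},
])

```text
clock: 13.95
position: [0.5617, -0.003, 0.1117]
tool_rot: [-3.141, -0.002, -0.342]
force: [1.2, -3.2, -4.6]
grip_width: 0.0109
finger_force: 91.8
```

```bash
python3 st.py
```

```text
heater-frame force [ 2.2225 -2.5744 -4.6229] mom [-0.889  -0.2618 -0.1482]
phi/rotvec heater [ 0.0004 -0.0018  0.0031] tcp heater [-0.0004  0.0019  0.1117]
```

Request:
nudge_tcp([
  {"finger_gap":0.006, "sy":0.001, "sz":-0.006},
  {"finger_gap":0.006, "sy":0.0015, "sz":-0.013},
  {"finger_gap":0.006, "sy":0.0015, "sz":-0.02},
  {"finger_gap":0.006, "sy":0.0015, "sz":-0.027},
  {"finger_gap":0.006, "sy":0.0015, "sz":-0.034},
])

```text
clock: 14.58
position: [0.5609, -0.006, 0.1462]
tool_rot: [-3.139, -0.002, -0.345]
force: [-0.4, -1.1, -6.2]
grip_width: 0.0105
finger_force: 91.6
```

Request:
nudge_tcp([
  {"finger_gap":0.006},
  {"finger_gap":0.006},
  {"finger_gap":0.006},
])

```text
clock: 14.95
position: [0.5607, -0.006, 0.1453]
tool_rot: [-3.14, -0.001, -0.345]
force: [0.4, -0.3, -6.5]
grip_width: 0.0106
finger_force: 91.7
```

```bash
python3 st.py; python3 - <<'E'
from h import *
import cv2
a=bot.grab_frame("scene")[150:250,280:400]; b=bot.grab_frame("top")[160:250,260:350]
cv2.imwrite("pics/p7.png",cv2.resize(a,None,fx=6,fy=6,interpolation=cv2.INTER_CUBIC))
E
```

```text
heater-frame force [ 0.4494 -0.1698 -6.5283] mom [0.0178 0.0194 0.0174]
phi/rotvec heater [ 0.0018 -0.0011 -0.0002] tcp heater [-0.0003 -0.0013  0.1453]
```

View pics/p7.png

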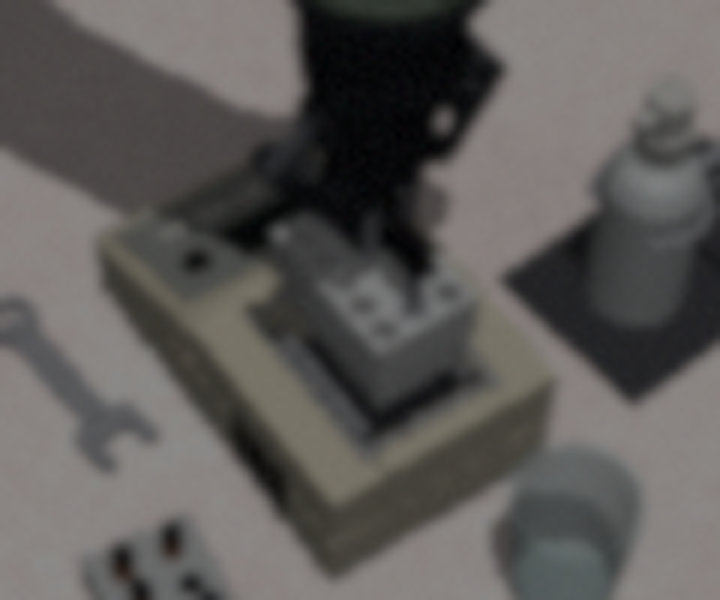

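The block hangs level about 20 mm over the rim: its lower front corner is at (380,410), clear of the well. Only its 6.5 N weight is felt and the moments are near zero, so I'll hand it in.

```bash
python3 -c "
from workcell import bot
print(bot.job_done())"
```

```text
the job is handed in; nothing more can be done
None
```

I pressed the spray cap and let it spring back, then rocked the block left, right, left, right by about 6.5 degrees each way. I handed the job in with the block held level and still about 22 mm above the rim; the hand-in call did not report a verdict.

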